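Unstack the inking rollers into their cradles

TASK

The spare inking rollers lie piled up on their rubber, which gives them flat spots. Take the pile apart from the top down: lay each roller by its two steel shaft ends in the V-cradle of its own length, and stand the wooden keeper board from between the layers, right way up and lengthwise, inside the four corner blocks of the parking board. Leave the ink bottle standing where it is.

Things in the scene. Friction and masses are not known exactly. Their poses are not given: they have to be found in the camera images.
- roller_short_center (a point): Centre of the short inking roller: black rubber barrel 60 mm long and 32 mm in diameter, with a steel shaft 12 mm in diameter sticking out 18 mm at each end (96 mm overall), about 180 g. x is its axis (either way round). Starts in the lower layer of the pile.
- roller_medium_center (a point): Centre of the medium inking roller: black rubber barrel 90 mm long and 32 mm in diameter, with a steel shaft 12 mm in diameter sticking out 18 mm at each end (126 mm overall), about 210 g. x is its axis (either way round). Starts in the lower layer of the pile.
- roller_long_center (a point): Centre of the long inking roller: black rubber barrel 120 mm long and 32 mm in diameter, with a steel shaft 12 mm in diameter sticking out 18 mm at each end (156 mm overall), about 240 g. x is its axis (either way round). Starts in the top of the pile, lying on the keeper board.
- keeper_center (a point): Wooden keeper board, 124 (its x) x 36 (y) x 38 mm, 90 g, bridging the two lower rollers crosswise: 10 mm board, four cross feet below (8 mm deep, beside the barrels), on top a V-saddle that holds the long roller. Point: its middle, 24 mm above the soles, z up; grip it here across the 36 mm, sides flat 8 to 35 mm above the soles. It lifts straight off once the long roller is gone.
- cradle_short_seat (a point): The short roller's V-cradle, the cradles differ in length: fixed dark wooden base 96 x 46 x 8 mm, two upright V supports 6 mm thick, 74 mm clear between them, for the shaft ends. Point: where the centre of the seated roller comes, 42 mm above the table; the V arms end 8 mm above it and open 32 mm wide. x: direction of the roller axis.
- cradle_medium_seat (a point): The medium roller's V-cradle, the cradles differ in length: fixed dark wooden base 126 x 46 x 8 mm, two upright V supports 6 mm thick, 104 mm clear between them, for the shaft ends. Point: where the centre of the seated roller comes, 42 mm above the table; the V arms end 8 mm above it and open 32 mm wide. x: direction of the roller axis.
- cradle_long_seat (a point): The long roller's V-cradle, the cradles differ in length: fixed dark wooden base 156 x 46 x 8 mm, two upright V supports 6 mm thick, 134 mm clear between them, for the shaft ends. Point: where the centre of the seated roller comes, 42 mm above the table; the V arms end 8 mm above it and open 32 mm wide. x: direction of the roller axis.
- parking_spot (a point): Parking board for the keeper: fixed grey board 172 x 84 x 8 mm with four L-shaped corner blocks 13 mm high round a clear space of 146 x 58 mm; the middles of its sides are open. Point: where the keeper's point comes when it stands in the space, 32 mm above the table (24 mm above the board). x: long direction, z up.
- rack_base (a point): Rack under the pile: fixed wooden base 76 (x, along the rollers) x 124 x 10 mm; point: middle of its top face. V-saddles at y = +40 and -40 mm, x = +24 and -24 mm, carry the lower rollers, centres 28 mm above the point; no saddle sticks out beside its roller. The keeper's soles start 36 mm, the top roller's centre 85 mm above the point.
- ink_bottle_center (a point): Small standing ink bottle, loose bystander, 43 mm in diameter and 60 mm high, behind the pile; the point is half-way up, z is its upright axis.
Things that resemble listed ones, but are neither listed nor needed, are in the scene too. What is shaped like the part that bears roller_short_center but blue or orange is not meant.

How it is judged:
By the outcome, as a careful person would: the job done as asked, in the order asked, and still so for the second after the job is handed in, with the robot touching nothing.
It also fails if it takes over 99 s, if anything falls off the work surface, if the arm or the gripper's body presses on something with over 40 N, if the wrist force passes 120 N, or if a joint passes its speed limit or range.

ROBOT

A 6-joint arm with a two-finger parallel gripper is mounted at the origin on the work surface; the furniture and walls round the work are solid. World frame = base frame: x ahead of the robot, y to its left, z up, the work surface at z = 0. Lengths are in m, angles in rad, forces in N, time in s.
With the tool pointing down it reaches from about 0.425 to 0.925 m from the base axis. Payload 12.5 kg.
Tool frame: the origin (TCP) lies midway between the tips of the shut fingers; the grasp point (between the pads) lies 19 mm behind it; z points along the fingers, y is the direction in which the jaws open and shut (so a half turn about z gives the same grasp; the last joint's range is limited). The gripper opens to 85 mm and grips with 20 to 120 N. Pads are 22 mm wide; open, the fingers measure 114 mm over their backs; the gripper's body (76 mm by 85 mm) begins 54 mm behind the grasp point. The pads swing forward as they close: fully open they stand 13 mm farther back than shut.
Start: joints at [1.146, 0.491, 1.559, -0, 1.092, -0.106], TCP at [0.196, 0.594, 0.231] pointing down, gripper open.
Joint ranges: [-3.1, 3.1], [-0.84, 2.19], [0.05, 2.79], [-1.13, 4.28], [0.06, 2.93], [-2.69, 2.69]. Speed limits (rad/s): [2.22, 2.22, 2.79, 3.14, 3.14, 3.14].

INTERFACE

Orientations are given as a unit quaternion [x, y, z, w].
In Python, from plant import ctrl, imaging gives the robot as it stands.
- The arm moves only by the tool send_rows, never from a script. Its argument "rows" is a list of rows, each a list of 4 numbers: the shift along the tool's x, y, z in m, then the turn about the tool's z in degrees. A call has 1 to 12 rows; each row is the pose to reach, as a shift and turn from the pose commanded when the call began, along the tool's axes at that moment; what a row does not reach only later rows make up. A row lasts 1/12 s, in which the tool goes at most 41.7 mm and 7.16 degrees, less where a joint would pass 70% of its speed; a pose out of reach is approached as far as the arm can. A call with a gripper value outside its range is refused whole. "gripper" is the finger opening in m, from 0 to 0.0854, set as the call begins (left out, the last holds). The fingers move at their own pace and stop on an object; "force" is the grip in N (left out, the last holds). Time passes only in rows, so rows that repeat a pose let the fingers close. It gives the time, the measured TCP pose, the force and the opening at its end, in the units of the state.
- ctrl.state(): the state, without advancing time (a new reading comes with each control period).
- imaging.get_image(name): name is "side" or "top"; returns (picture, depth): 400x640x3 uint8, red, green, blue; 400x640 float32, m along the optical axis (not along the pixel's ray), 0 where there is no reading.
- imaging.get_calibration(name): a dict with "fx", "fy", "cx", "cy" (pixels), "eye" and "rotation" of the camera in the world. Camera axes: x right, y down, z forward; pixel columns grow to the right and rows downward; lengths in m; the calibration is good to about 2 mm. A picture is of the moment at which its call begins. get_calibration takes no time and is no camera call.
- ctrl.finish_job(): hands the job in, once; it reports no verdict.
Trained networks look in the newest picture that a camera, given by its name, has taken for a name from the list of things; names that differ only in an ending like _2 or _b are one class to them, and where a whole thing is asked for, a point or a joint stands for the part that bears it (a point fixed in the world has none). Each returns a list of dicts, best first, with "confidence" (0 to 1); they miss things now and then, are a little off and sometimes report something else, mostly with a low value. They report only what shows in the picture. A call takes as long as a camera call. They do not tell look-alikes from the thing itself.
- imaging.spot_in(thing, camera): "xyz" ([x, y, z] in m, in the coordinates of the camera as it stood for that picture, good to about 4 mm: the middle of the surface that is visible of it).
- imaging.spot_point(thing, camera): "xyz" ([x, y, z] in m, in the coordinates of the camera as it stood for that picture, good to about 4 mm: a listed point, or the origin of a listed thing).
The state is a dict: "clock": time; "qpos": joint angles; "joint_velocities": joint speeds; "effort": joint torques, N m; "tool_pos": TCP position; "tcp_rot": TCP orientation; "contact_force": force on the tool from outside, world axes, zero at the start; "wrist_torque": the same for the moment, N m; "finger_gap": finger opening in m.
Only numpy, scipy, OpenCV 4.12 (cv2) and the standard library are available. Lean on these libraries where they do the work, as an engineer would, in place of code of your own. Each camera call takes 0.05 s, during which the arm holds its last target. There are 200 camera calls.

## Working session

There is one attempt and no reset: what is moved stays moved. The work goes in short steps, Python scripts to look and compute and a tool call to move; the robot and the scene stay as the last step left them, time stands still between calls to the robot, and variables do not carry over. Pictures are saved under pics/ and viewed, about 12 in all and at most 16, crops included, and the job is handed in when it is done.

Besides the shell and the picture viewer there is one more tool, called after "Emit:" as name([rows], argument=value, ...), one row to a line, values as JSON. send_rows: Moves the arm, as the interface text tells. Its arguments: {"type":"object","properties":{"rows":{"type":"array"},"gripper":{"type":"number"},"force":{"type":"number"}},"required":["rows"]}

```bash
ls; mkdir -p pics; cat > h.py <<'E'
import numpy as np, cv2
from plant import ctrl, imaging
def w(p,c):
    k=imaging.get_calibration(c); return np.array(k["rotation"])@np.array(p)+np.array(k["eye"])
def cloud(d,c):
    k=imaging.get_calibration(c); v,u=np.mgrid[:400,:640]
    P=np.stack([(u-k["cx"])/k["fx"]*d,(v-k["cy"])/k["fy"]*d,d],-1)
    return P@np.array(k["rotation"]).T+np.array(k["eye"])
E
python3 - <<'E'
from h import *
for c in("top","side"):
    k=imaging.get_calibration(c);print(c,k["fx"],np.round(k["eye"],3),np.round(k["rotation"],3).tolist())
    im,d=imaging.get_image(c);cv2.imwrite(f"pics/{c}0.png",im[...,::-1]);np.save(f"{c}0.npy",d)
    for t in "roller_short_center roller_medium_center roller_long_center keeper_center cradle_short_seat cradle_medium_seat cradle_long_seat parking_spot rack_base ink_bottle_center".split():
        print(t,[(np.round(w(r["xyz"],c),3).tolist(),round(r["confidence"],2)) for r in imaging.spot_point(t,c)[:4]])
print(ctrl.state())
E
```

```text
pics
top 495.2744264388803 [0.411 0.015 1.276] [0.706, -0.706, 0.048, -0.039]Traceback (most recent call last):
  File "<stdin>", line 6, in <module>
  File "h.py", line 4, in w
    k=imaging.get_calibration(c); return np.array(k["rotation"])@np.array(p)+np.array(k["eye"])
                                         ~~~~~~~~~~~~~~~~~~~~~~~^~~~~~~~~~~~
ValueError: matmul: Input operand 1 has a mismatch in its core dimension 0, with gufunc signature (n?,k),(k,m?)->(n?,m?) (size 3 is different from 4)
```

```bash
cat > h.py <<'E'
import numpy as np, cv2
from scipy.spatial.transform import Rotation as Ro
from plant import ctrl, imaging
def RT(c):
    k=imaging.get_calibration(c); return k,Ro.from_quat(k["rotation"]).as_matrix(),np.array(k["eye"])
def w(p,c):
    k,R,t=RT(c); return R@np.array(p)+t
def cloud(d,c):
    k,R,t=RT(c); v,u=np.mgrid[:400,:640]
    P=np.stack([(u-k["cx"])/k["fx"]*d,(v-k["cy"])/k["fy"]*d,d],-1)
    return P@R.T+t
def px(p,c):
    k,R,t=RT(c); q=R.T@(np.array(p)-t); return np.round([k["cx"]+k["fx"]*q[0]/q[2],k["cy"]+k["fy"]*q[1]/q[2]])
E
python3 - <<'E'
from h import *
for c in("top","side"):
    k,R,t=RT(c);print(c,k["fx"],t,R.round(2).tolist())
    im,d=imaging.get_image(c);cv2.imwrite(f"pics/{c}0.png",im[...,::-1]);np.save(f"{c}0.npy",d)
    for t in "roller_short_center roller_medium_center roller_long_center keeper_center cradle_short_seat cradle_medium_seat cradle_long_seat parking_spot rack_base ink_bottle_center".split():
        print(t,[(np.round(w(r["xyz"],c),3).tolist(),px(w(r["xyz"],c),c).tolist(),round(r["confidence"],2)) for r in imaging.spot_point(t,c)[:4]])
print(ctrl.state())
E
```

```text
top 495.2744264388803 [0.41139744 0.01460738 1.27606074] [[-0.0, -0.99, 0.12], [-1.0, -0.0, -0.01], [0.01, -0.12, -0.99]]
roller_short_center [([0.455, 0.16, 0.016], [262.0, 239.0], 0.76), ([0.534, -0.025, 0.043], [335.0, 207.0], 0.59), ([0.637, -0.078, 0.018], [355.0, 168.0], 0.54)]
roller_medium_center [([0.45, -0.014, 0.036], [331.0, 241.0], 0.52)]
roller_long_center [([0.485, -0.014, 0.092], [332.0, 225.0], 0.57), ([0.685, 0.036, 0.027], [311.0, 149.0], 0.35)]
keeper_center [([0.49, -0.015, 0.073], [331.0, 224.0], 0.62)]
cradle_short_seat [([0.445, 0.305, 0.042], [202.0, 243.0], 0.91), ([0.487, -0.015, 0.092], [332.0, 224.0], 0.73), ([0.449, -0.013, 0.035], [330.0, 241.0], 0.68)]
cradle_medium_seat [([0.61, -0.231, 0.044], [417.0, 177.0], 0.84)]
cradle_long_seat [([0.43, -0.301, 0.043], [446.0, 249.0], 0.7), ([0.687, 0.036, 0.028], [311.0, 148.0], 0.31)]
parking_spot [([0.611, 0.234, 0.032], [233.0, 177.0], 0.78), ([0.443, 0.304, 0.043], [202.0, 243.0], 0.36)]
rack_base [([0.491, -0.018, 0.01], [332.0, 225.0], 0.58)]
ink_bottle_center [([0.684, 0.034, 0.026], [312.0, 149.0], 0.78
[... 1009 characters left out ...]
, 0.68)]
{'clock': 1.2, 'qpos': array([ 1.14640987e+00,  4.90968476e-01,  1.55889323e+00, -2.31159900e-06,
        1.09173848e+00, -1.05594913e-01]), 'joint_velocities': array([ 0.00267516,  0.00041298, -0.00135969, -0.00020616,  0.00122599,
       -0.00085756]), 'effort': array([ 3.82116914e-04, -6.18289590e+01, -2.61844468e+01, -1.34378402e-04,
        3.74111814e-04, -2.40526958e-05]), 'tool_pos': array([0.19586775, 0.59352795, 0.23128672]), 'tcp_rot': array([ 1.58721140e-01,  9.87323452e-01, -3.90572857e-06,  2.87772910e-09]), 'contact_force': array([ 0.64817628, -0.14461814, -0.13660273]), 'wrist_torque': array([-0.00635168,  0.02391322, -0.01539278]), 'finger_gap': 0.08534262603953618}
```

View pics/top0.png

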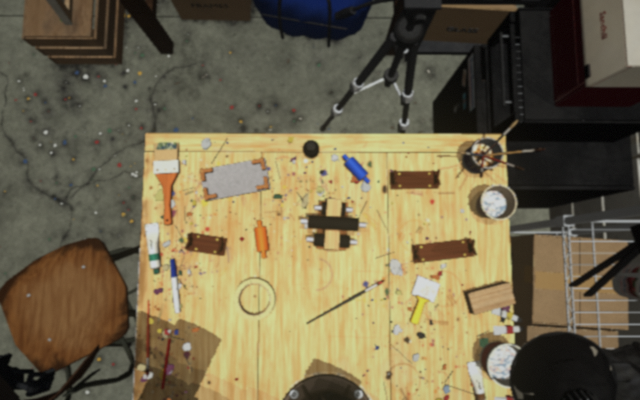

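View pics/side0.png

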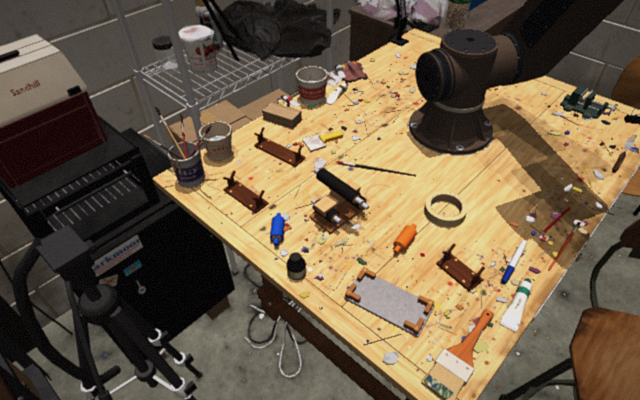

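```bash
cat > m.py <<'E'
from h import *
def reg(P,c,r,z0,z1,c2=None):
    m=(np.hypot(P[...,0]-c[0],P[...,1]-c[1])<r)&(P[...,2]>z0)&(P[...,2]<z1); return P[m]
def rect(p):
    if len(p)<5: return len(p)
    q=p[:,:2]; (cx,cy),(a,b),t=cv2.minAreaRect((q*1000).astype(np.float32))
    if a<b: a,b,t=b,a,t+90
    t=(t+90)%180-90
    return len(p),[round(v,1) for v in(cx,cy,a,b,t)],np.round(np.percentile(p[:,2],[2,50,98])*1000,1).tolist()
E
python3 - <<'E'
from m import *
for c in("top","side"):
    P=cloud(np.load(c+"0.npy"),c);print(c)
    print("table",np.median(reg(P,(.38,.1),.03,-.05,.05)[:,2]))
    print("long",rect(reg(P,(.49,-.016),.1,.092,.13)))
    print("keeper",rect(reg(P,(.49,-.016),.1,.058,.088)))
    print("lower",rect(reg(P,(.534,-.022),.06,.03,.055)),rect(reg(P,(.45,-.014),.075,.03,.055)))
    for n,s,r in(("S",(.445,.305),.062),("M",(.61,-.231),.078),("L",(.429,-.299),.092)):
        print(n,rect(reg(P,s,r,.004,.06)),rect(reg(P,s,r,.03,.06)),rect(reg(P,s,r,.002,.014)))
    print("park",rect(reg(P,(.608,.235),.105,.004,.04)),rect(reg(P,(.608,.235),.105,.013,.04)))
    print("bottle",rect(reg(P,(.688,.036),.04,.03,.08)))
k=None
im=cv2.imread("pics/side0.png");t=cv2.imread("pics/top0.png")
cv2.imwrite("pics/z.png",np.hstack([cv2.resize(im[150:250,280:410],(780,600),interpolation=2)]))
E
```

```text
top
table 0.0006514815072377056
long (749, [490.8, -16.6, 155.3, 31.6, 86.6], [96.2, 107.8, 114.2])
keeper (554, [490.5, -18.4, 124.0, 52.7, 4.5], [59.1, 64.5, 69.1])
lower (168, [530.2, -19.2, 95.6, 30.6, 86.5], [37.6, 47.4, 54.5]) (332, [478.7, -15.8, 125.1, 86.7, 86.6], [38.4, 48.6, 54.6])
S (799, [444.8, 307.3, 113.4, 113.3, -64.6], [4.2, 8.9, 48.5]) (94, [442.7, 302.4, 86.2, 40.1, 81.2], [31.3, 42.3, 52.1]) (902, [445.4, 305.0, 122.0, 119.7, 2.3], [2.1, 6.7, 12.9])
M (1012, [609.8, -232.3, 149.7, 146.0, -23.6], [4.2, 8.5, 47.8]) (88, [609.6, -229.9, 117.5, 39.2, -88.7], [32.0, 42.7, 53.8]) (1337, [609.9, -231.3, 153.7, 152.6, 73.4], [2.1, 6.1, 12.8])
L (1489, [426.9, -301.8, 182.4, 175.2, -44.1], [4.1, 8.2, 46.9]) (100, [426.8, -298.3, 147.5, 39.9, -83.9], [31.4, 42.9, 52.7]) (1975, [430.1, -299.0, 181.6, 180.6, 17.5], [2.1, 5.8, 12.6])
park (2347, [608.7, 234.9, 204.9, 204.3, -90.0], [4.2, 8.8, 23.9]) (437, [609.8, 234.5, 167.7, 83.0, -79.2], [13.1, 20.3, 26.6])
bottle (212, [686.6, 38.6, 40.6, 40.0, 29.2], [33.2, 43.1, 63.3])
side
table 0.0003368763215625403
long (656, [493.2,
[... 299 characters left out ...]
, 48.1]) (119, [444.0, 304.5, 87.3, 39.6, 82.1], [30.5, 42.0, 50.9]) (930, [447.1, 305.4, 119.1, 116.7, -31.8], [2.1, 7.7, 11.7])
M (722, [634.6, -224.5, 130.7, 100.9, -84.1], [4.3, 8.1, 46.6]) (102, [610.6, -227.2, 118.6, 40.4, -89.0], [30.2, 40.4, 48.3]) (653, [611.7, -225.9, 146.4, 144.3, 4.9], [2.1, 7.0, 11.2])
L (698, [399.4, -298.7, 166.1, 112.6, -80.1], [4.4, 7.9, 45.7]) (75, [426.7, -297.9, 150.9, 40.7, -83.5], [31.4, 40.5, 49.0]) (722, [428.8, -299.5, 183.6, 168.2, -22.0], [2.1, 6.7, 11.9])
park (3007, [615.8, 240.4, 187.3, 185.5, -59.0], [4.9, 8.7, 22.5]) (564, [610.9, 236.5, 165.8, 82.8, -78.7], [13.5, 20.6, 24.0])
bottle (306, [691.3, 43.6, 41.6, 34.6, -40.0], [31.5, 42.4, 61.5])
```

View pics/z.png

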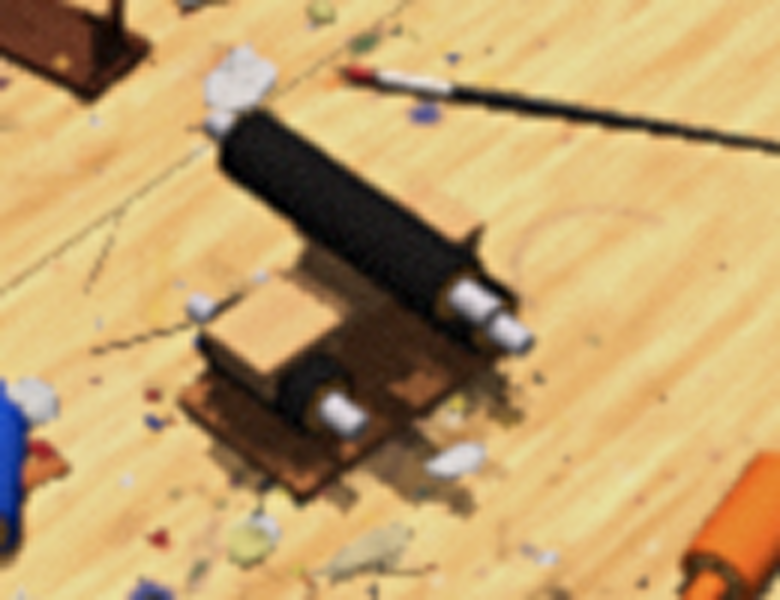

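```bash
cat > g.py <<'E'
from h import *
def st():
    s=ctrl.state(); R=Ro.from_quat(s["tcp_rot"]).as_matrix(); p=s["tool_pos"]
    return s,np.array([*p,np.degrees(np.arctan2(R[1,0],R[0,0]))])
def chain(W,start=None):
    a=st()[1] if start is None else np.array(start,float)
    for b in W:
        b=np.array(b,float); y=np.radians(a[3]); x=np.array([np.cos(y),np.sin(y)]); yy=np.array([np.sin(y),-np.cos(y)]); d=b-a
        print(b.tolist(),"->",np.round([d[:2]@x,d[:2]@yy,-d[2],-((d[3]+180)%360-180)],4).tolist()); a=b
E
python3 - <<'E'
from g import *
print(st()[1])
chain([(.492,-.0155,.2,87),(.492,-.0155,.081,87),(.492,-.0155,.2,87),(.4277,-.2983,.16,96.3),(.4277,-.2983,.0285,96.3)])
E
```

```text
[  0.19586775   0.59352795   0.23128672 161.73465116]
[0.492, -0.0155, 0.2, 87.0] -> [-0.4721, -0.4855, 0.0313, 74.7347]
[0.492, -0.0155, 0.081, 87.0] -> [0.0, 0.0, 0.119, -0.0]
[0.492, -0.0155, 0.2, 87.0] -> [0.0, 0.0, -0.119, -0.0]
[0.4277, -0.2983, 0.16, 96.3] -> [-0.2858, -0.0494, 0.04, -9.3]
[0.4277, -0.2983, 0.0285, 96.3] -> [0.0, 0.0, 0.1315, -0.0]
```

Emit:
send_rows([
  [-0.4721,-0.4855,0.031,74.7],
  [-0.4721,-0.4855,0.031,74.7],
  [-0.4721,-0.4855,0.031,74.7],
  [-0.4721,-0.4855,0.031,74.7],
  [-0.4721,-0.4855,0.031,74.7],
  [-0.4721,-0.4855,0.031,74.7],
  [-0.4721,-0.4855,0.031,74.7],
  [-0.4721,-0.4855,0.031,74.7],
  [-0.4721,-0.4855,0.031,74.7],
  [-0.4721,-0.4855,0.031,74.7],
  [-0.4721,-0.4855,0.031,74.7],
  [-0.4721,-0.4855,0.031,74.7],
], gripper=0.06)

```text
clock: 2.2
tool_pos: [0.4148, 0.1424, 0.2087]
tcp_rot: [0.726, 0.687, 0.0, 0.0]
contact_force: [0.7, 1.4, 0.4]
finger_gap: 0.06
```

```bash
python3 - <<'E'
from g import *
print(st()[1])
chain([(.492,-.0155,.2,87)])
E
```

```text
[ 0.41483408  0.14239466  0.20866005 86.82140561]
[0.492, -0.0155, 0.2, 87.0] -> [-0.1534, 0.0858, 0.0087, -0.1786]
```

Emit:
send_rows([
  [-0.153,0.086,0.009,0],
  [-0.153,0.086,0.009,0],
  [-0.153,0.086,0.009,0],
  [-0.153,0.086,0.009,0],
  [-0.153,0.086,0.009,0],
  [-0.153,0.086,0.009,0],
  [-0.153,0.086,0.009,0],
  [-0.153,0.086,0.009,0],
])

```text
clock: 2.87
tool_pos: [0.4916, -0.0119, 0.1995]
tcp_rot: [0.725, 0.689, -0.0, -0.0]
contact_force: [-0.7, -0.5, -0.0]
finger_gap: 0.0604
```

```bash
python3 - <<'E'
from g import *
print(st()[1])
chain([(.492,-.0155,.081,87)])
E
```

```text
[ 4.91634008e-01 -1.18868551e-02  1.99456784e-01  8.70756464e+01]
[0.492, -0.0155, 0.081, 87.0] -> [-0.0036, 0.0005, 0.1185, 0.0756]
```

Emit:
send_rows([
  [-0.003,0.0,0.03,0],
  [-0.003,0.0,0.06,0],
  [-0.003,0.0,0.09,0],
  [-0.003,0.0,0.105,0],
  [-0.003,0.0,0.118,0],
  [-0.003,0.0,0.118,0],
  [-0.003,0.0,0.118,0],
])

```text
clock: 3.45
tool_pos: [0.4917, -0.0147, 0.0815]
tcp_rot: [0.725, 0.689, -0.0, -0.0]
contact_force: [0.6, 0.6, 0.4]
finger_gap: 0.0598
```

Emit:
send_rows([
  [0,0,0,0],
  [0,0,0,0],
  [0,0,0,0],
  [0,0,0,0],
  [0,0,0,0],
  [0,0,0,0],
  [0,0,0,0],
  [0,0,0,0],
], gripper=0.02, force=50)

```text
clock: 4.12
tool_pos: [0.4925, -0.0157, 0.0826]
tcp_rot: [0.725, 0.689, 0.001, 0.001]
contact_force: [-0.5, 2.9, 6.8]
finger_gap: 0.03
```

```bash
python3 - <<'E'
from g import *
s,a=st();print(a,s["contact_force"],s["finger_gap"])
im,d=imaging.get_image("side");cv2.imwrite("pics/s1.png",cv2.resize(im[90:250,240:440,::-1],(750,600),interpolation=2))
E
```

```text
[ 4.92549785e-01 -1.57158133e-02  8.26141361e-02  8.70293122e+01] [-0.48632524  2.91839977  6.83393014] 0.030047717492375205
```

View pics/s1.png

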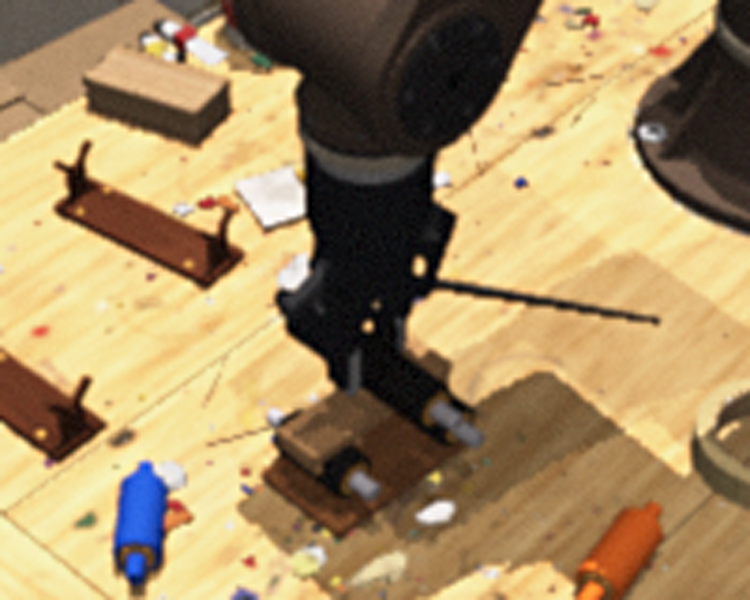

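Emit:
send_rows([
  [0,0,-0.005,0],
  [0,0,-0.01,0],
  [0,0,-0.02,0],
  [0,0,-0.03,0],
  [0,0,-0.03,0],
  [0,0,-0.03,0],
  [0,0,-0.03,0],
])

```text
clock: 4.75
tool_pos: [0.4921, -0.0159, 0.1116]
tcp_rot: [0.725, 0.689, 0.0, 0.0]
contact_force: [-1.2, 0.1, -2.5]
finger_gap: 0.0301
```

```bash
python3 - <<'E'
from m import *
from g import *
s,a=st();print(a,s["contact_force"],s["wrist_torque"],s["finger_gap"])
im,d=imaging.get_image("side");cv2.imwrite("pics/s2.png",cv2.resize(im[90:250,240:440,::-1],(750,600),interpolation=2))
P=cloud(d,"side")
for z in (.058,.07,.08,.085,.09,.1,.11,.12,.13): 
    print(z,rect(reg(P,(.49,-.016),.1,z,z+.01)))
im,d=imaging.get_image("top");P=cloud(d,"top")
for s in(1,-1):
    u=np.array([np.cos(np.radians(87)),np.sin(np.radians(87))])
    for r in (45,68): q=np.array((.492,-.0155))+s*u*r/1000; print(s,r,np.percentile(reg(P,q,.009,.09,.2)[:,2],[50,90,98]))
E
```

```text
[ 4.92062359e-01 -1.58961553e-02  1.11553644e-01  8.70317506e+01] [-1.16182957  0.08519489 -2.50356095] [ 0.04937912  0.0104924  -0.01365835] 0.030073934877953342
0.058 (329, [510.6, -16.5, 89.6, 39.0, -3.4], [58.8, 63.6, 67.5])
0.07 (87, [492.0, -14.1, 36.4, 25.3, -86.2], [70.2, 75.6, 79.5])
0.08 (41, [494.0, -14.2, 35.6, 26.3, 82.9], [80.2, 81.8, 86.5])
0.085 2
0.09 0
0.1 0
0.11 (42, [504.6, -10.1, 114.6, 27.5, -80.0], [111.1, 117.0, 119.8])
0.12 (164, [492.8, -14.9, 151.4, 57.2, -79.7], [120.1, 126.2, 129.8])
0.13 (304, [488.3, 8.0, 90.1, 57.5, -76.2], [130.5, 136.4, 139.8])Traceback (most recent call last):
  File "<stdin>", line 11, in <module>
    return _quantile_unchecked(
        a, q, axis, out, overwrite_input, method, keepdims, weights)
    return _ureduce(a,
                    func=_quantile_ureduce_func,
    ...<5 lines>...
                    overwrite_input=overwrite_input,
                    method=method)
    r = func(a, **kwargs)
    result = _quantile(arr,
                       quantiles=q,
    ...<2 lines>...
                       out=out,
                       weights=wgt)
    slices_having_nans = np.isnan(arr[-1, ...])
                                  ~~~^^^^^^^^^
IndexError: index -1 is out of bounds for axis 0 with size 0
```

View pics/s2.png

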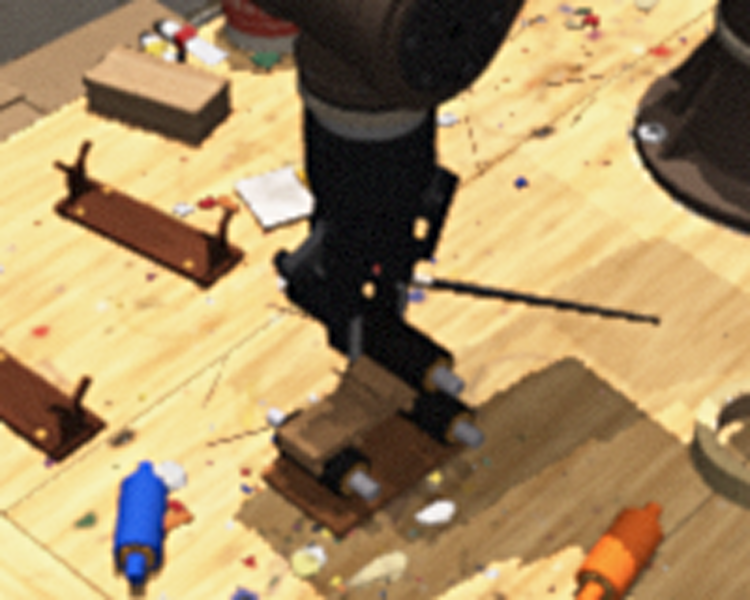

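```bash
python3 - <<'E'
from g import *
chain([(.4277,-.2983,.15,96.3),(.4277,-.2983,.0295,96.3),(.4277,-.2983,.16,96.3)])
E
```

```text
[0.4277, -0.2983, 0.15, 96.3] -> [-0.2854, -0.0495, -0.0389, -9.2675]
[0.4277, -0.2983, 0.0295, 96.3] -> [0.0, 0.0, 0.1205, -0.0]
[0.4277, -0.2983, 0.16, 96.3] -> [0.0, 0.0, -0.1305, -0.0]
```

Emit:
send_rows([
  [-0.02,-0.003,-0.02,0],
  [-0.055,-0.01,-0.039,-2],
  [-0.095,-0.017,-0.039,-4],
  [-0.135,-0.024,-0.039,-6],
  [-0.175,-0.031,-0.039,-9.3],
  [-0.215,-0.038,-0.039,-9.3],
  [-0.25,-0.044,-0.039,-9.3],
  [-0.275,-0.048,-0.039,-9.3],
  [-0.2854,-0.0495,-0.039,-9.3],
  [-0.2854,-0.0495,-0.039,-9.3],
  [-0.2854,-0.0495,-0.039,-9.3],
])

```text
clock: 5.77
tool_pos: [0.4276, -0.298, 0.1499]
tcp_rot: [0.667, 0.745, 0.0, -0.001]
contact_force: [0.7, -0.4, -1.6]
finger_gap: 0.0303
```

```bash
python3 - <<'E'
from m import *
from g import *
s,a=st();print(a,s["finger_gap"])
chain([(.4277,-.2983,.0295,96.3)])
for c in("top","side"):
    im,d=imaging.get_image(c);P=cloud(d,c)
    e=Ro.from_euler('z',a[3],degrees=True).as_matrix()
    L=(P-np.array([*a[:2],0]))@e
    for sg in(1,-1):
        m=(abs(sg*L[...,0]-.069)<.014)&(abs(L[...,1])<.02)&(L[...,2]>.13)&(L[...,2]<.2); q=L[m]
        print("rollerend",c,sg,len(q),np.round(np.median(q,0),4) if len(q) else 0,np.round(np.percentile(q,98,axis=0),4) if len(q) else 0, np.round(np.percentile(q,2,axis=0),4) if len(q) else 0)
    m=(abs(L[...,0])<.09)&(abs(L[...,1])<.035)&(L[...,2]>.03)&(L[...,2]<.06); q=L[m]
    print("V",c,len(q),rect(q) if len(q) else 0)
cv2.imwrite("pics/s3.png",cv2.resize(imaging.get_image("side")[0][60:220,190:390,::-1],(750,600),interpolation=2))
E
```

```text
[ 0.4276291  -0.29797126  0.14989901 96.27874257] 0.030296334339953965
[0.4277, -0.2983, 0.0295, 96.3] -> [-0.0003, 0.0, 0.1204, -0.0213]
rollerend top 1 98 [0.0604 0.0007 0.1685] [0.0771 0.0142 0.1802] [ 0.0552 -0.0128  0.159 ]
rollerend top -1 0 0 0 0
V top 47 (47, [69.8, 1.6, 37.4, 6.0, -89.5], [31.9, 44.0, 54.0])
rollerend side 1 106 [ 0.0615 -0.0046  0.1654] [0.0795 0.0122 0.1772] [ 0.0556 -0.0165  0.1493]
rollerend side -1 19 [-0.0702 -0.006   0.1655] [-0.0553  0.0006  0.1724] [-0.0764 -0.0153  0.1545]
V side 74 (74, [2.2, -1.6, 147.9, 38.3, 1.0], [30.5, 41.6, 50.0])
```

View pics/s3.png

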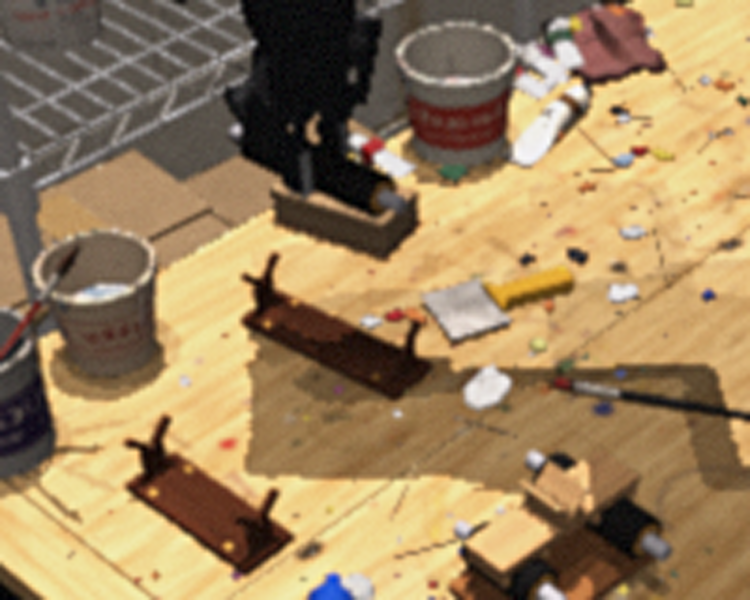

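Emit:
send_rows([
  [0.001,0,0.03,0],
  [0.001,0,0.065,0],
  [0.001,0,0.09,0],
  [0.001,0,0.105,0],
  [0.001,0,0.113,0],
  [0.001,0,0.12,0],
  [0.001,0,0.12,0],
  [0.001,0,0.12,0],
])

```text
clock: 6.58
tool_pos: [0.4282, -0.2971, 0.0309]
tcp_rot: [0.667, 0.745, 0.0, 0.0]
contact_force: [0.2, 0.5, -2.1]
finger_gap: 0.0301
```

Emit:
send_rows([
  [0,0,0.001,0],
  [0,0,0.002,0],
  [0,0,0.002,0],
  [0,0,0.002,0],
])

```text
clock: 6.92
tool_pos: [0.4279, -0.2974, 0.03]
tcp_rot: [0.667, 0.745, -0.0, 0.001]
contact_force: [-6.0, 1.9, 12.2]
finger_gap: 0.0301
```

Emit:
send_rows([
  [0,0,0,0],
  [0,0,0,0],
  [0,0,0,0],
  [0,0,0,0],
  [0,0,0,0],
  [0,0,-0.03,0],
  [0,0,-0.07,0],
  [0,0,-0.11,0],
  [0,0,-0.13,0],
  [0,0,-0.13,0],
], gripper=0.06)

```text
clock: 7.75
tool_pos: [0.4291, -0.2984, 0.1627]
tcp_rot: [0.667, 0.745, 0.0, 0.004]
contact_force: [-0.5, 0.2, 0.8]
finger_gap: 0.0603
```

```bash
python3 - <<'E'
from m import *
from g import *
s,a=st();print(a,s["finger_gap"])
im,d=imaging.get_image("side");P=cloud(d,"side")
print("roller",rect(reg(P,(.428,-.298),.095,.049,.075)))
cv2.imwrite("pics/s4.png",cv2.resize(im[100:180,230:330,::-1],(750,600),interpolation=2))
print("keeper",rect(reg(P,(.492,-.015),.08,.058,.069)),rect(reg(P,(.492,-.015),.08,.071,.1)))
yaw=176.5
chain([(.492,-.0155,.17,yaw),(.492,-.0155,.055,yaw),(.492,-.0155,.13,yaw),(.6095,.2355,.12,101),(.6095,.2355,.017,101),(.6095,.2355,.13,101)])
E
```

```text
[ 0.42912206 -0.29838576  0.1627169  96.34605472] 0.06032827934749755
roller (278, [429.4, -291.8, 141.5, 29.7, -80.8], [49.5, 54.7, 59.0])
keeper (502, [492.1, -15.1, 126.6, 38.7, -3.6], [58.9, 63.7, 68.1]) (130, [492.9, -15.0, 37.4, 29.0, 86.6], [71.5, 79.7, 85.6])
[0.492, -0.0155, 0.17, 176.5] -> [0.2736, 0.0943, -0.0096, -80.1623]
[0.492, -0.0155, 0.055, 176.5] -> [0.0, 0.0, 0.115, -0.0]
[0.492, -0.0155, 0.13, 176.5] -> [0.0, 0.0, -0.075, -0.0]
[0.6095, 0.2355, 0.12, 101.0] -> [-0.102, 0.2577, 0.01, 75.5]
[0.6095, 0.2355, 0.017, 101.0] -> [0.0, 0.0, 0.103, -0.0]
[0.6095, 0.2355, 0.13, 101.0] -> [0.0, 0.0, -0.113, -0.0]
```

View pics/s4.png

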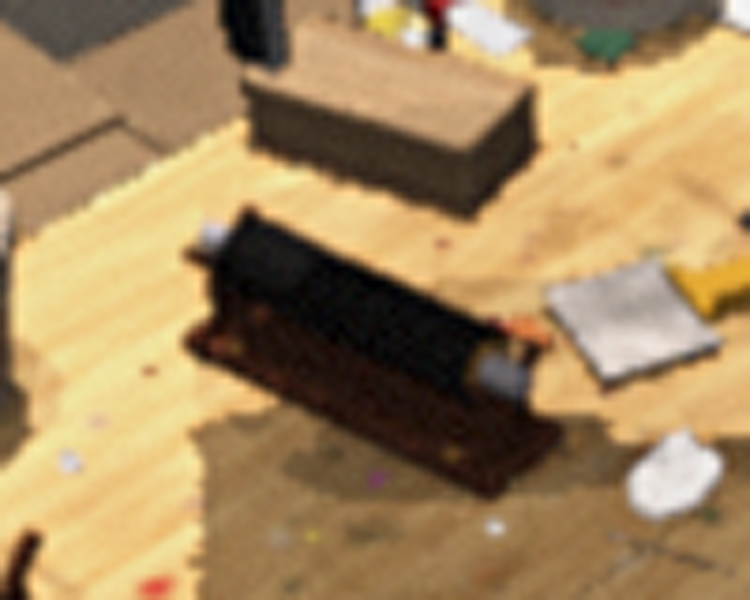

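Emit:
send_rows([
  [0.2736,0.0943,-0.01,-80],
  [0.2736,0.0943,-0.01,-80],
  [0.2736,0.0943,-0.01,-80],
  [0.2736,0.0943,-0.01,-80],
  [0.2736,0.0943,-0.01,-80],
  [0.2736,0.0943,-0.01,-80],
  [0.2736,0.0943,-0.01,-80],
  [0.2736,0.0943,-0.01,-80],
  [0.2736,0.0943,-0.01,-80],
  [0.2736,0.0943,-0.01,-80],
  [0.2736,0.0943,-0.01,-80],
  [0.2736,0.0943,-0.01,-80],
], gripper=0.065)

```text
clock: 8.8
tool_pos: [0.4908, -0.0148, 0.1671]
tcp_rot: [0.029, 1.0, 0.0, -0.001]
contact_force: [0.2, 0.6, -0.3]
finger_gap: 0.0652
```

```bash
python3 - <<'E'
from g import *
s,a=st();print(a,s["finger_gap"])
chain([(.492,-.0155,.055,176.5)])
E
```

```text
[ 4.90844490e-01 -1.47637681e-02  1.67056595e-01  1.76688835e+02] 0.06517006527797566
[0.492, -0.0155, 0.055, 176.5] -> [-0.0012, -0.0007, 0.1121, 0.1888]
```

Emit:
send_rows([
  [0,0,0.03,0.2],
  [0,0,0.065,0.2],
  [0,0,0.095,0.2],
  [0,0,0.11,0.2],
  [0,0,0.116,0.2],
  [0,0,0.116,0.2],
  [0,0,0.116,0.2],
])

```text
clock: 9.38
tool_pos: [0.4914, -0.0151, 0.0525]
tcp_rot: [0.034, 0.999, 0.0, -0.0]
contact_force: [0.2, -0.7, 0.7]
finger_gap: 0.0649
```

Emit:
send_rows([
  [0,0,0,0],
  [0,0,0,0],
  [0,0,0,0],
  [0,0,0,0],
  [0,0,0,0],
  [0,0,0,0],
  [0,0,0,0],
  [0,0,0,0],
], gripper=0.025, force=40)

```text
clock: 10.05
tool_pos: [0.4918, -0.0151, 0.0535]
tcp_rot: [0.034, 0.999, -0.0, 0.001]
contact_force: [-1.6, -1.3, 5.7]
finger_gap: 0.0355
```

Emit:
send_rows([
  [0,0,-0.005,0],
  [0,0,-0.012,0],
  [0,0,-0.025,0],
  [0,0,-0.05,0],
  [0,0,-0.075,0],
  [0,0,-0.075,0],
  [0,0,-0.075,0],
])

```text
clock: 10.63
tool_pos: [0.4918, -0.0151, 0.129]
tcp_rot: [0.034, 0.999, -0.0, 0.002]
contact_force: [-1.0, -0.1, -1.4]
finger_gap: 0.0353
```

```bash
python3 - <<'E'
from m import *
from g import *
s,a=st();print(a,s["finger_gap"],s["contact_force"],s["wrist_torque"])
chain([(.6095,.2355,.13,101),(.6095,.2355,.017,101)])
im,d=imaging.get_image("side");P=cloud(d,"side")
print(rect(reg(P,(.49,-.015),.08,.1,.148)))
cv2.imwrite("pics/s5.png",cv2.resize(im[110:250,260:435,::-1],(750,600),interpolation=2))
E
```

```text
[ 4.91825366e-01 -1.50544575e-02  1.29022244e-01  1.76134839e+02] 0.03534393863275486 [-1.01548877 -0.05088862 -1.40522276] [ 0.00602011 -0.00631012  0.01884554]
[0.6095, 0.2355, 0.13, 101.0] -> [-0.1005, 0.2579, -0.001, 75.1348]
[0.6095, 0.2355, 0.017, 101.0] -> [0.0, 0.0, 0.113, -0.0]
(508, [496.0, -13.7, 120.3, 63.6, 8.3], [124.0, 138.9, 146.6])
```

View pics/s5.png

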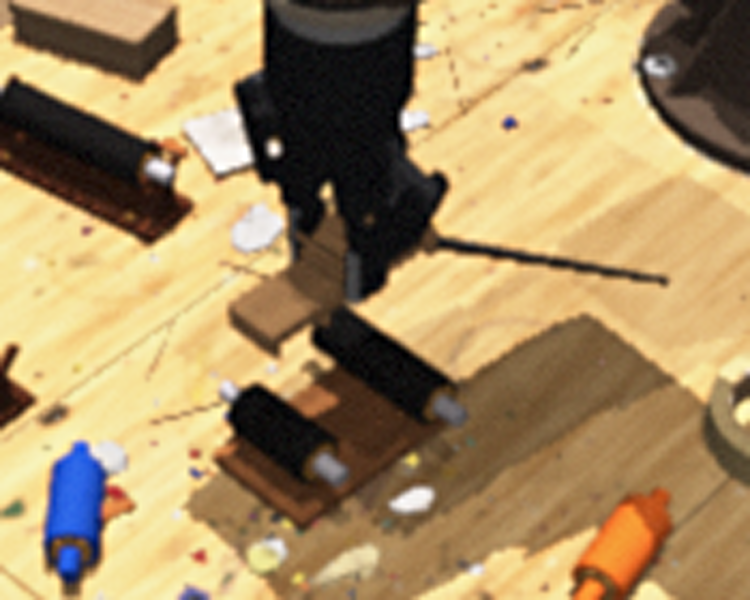

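Emit:
send_rows([
  [-0.01,0.025,0,5],
  [-0.022,0.055,0,12],
  [-0.034,0.09,0,19],
  [-0.048,0.125,0,26],
  [-0.062,0.16,0,33],
  [-0.076,0.195,0,40],
  [-0.09,0.225,0,47],
  [-0.098,0.25,0,54],
  [-0.1005,0.2579,0,61],
  [-0.1005,0.2579,0,68],
  [-0.1005,0.2579,0,75.1],
  [-0.1005,0.2579,0,75.1],
])

```text
clock: 11.68
tool_pos: [0.6084, 0.2357, 0.1258]
tcp_rot: [0.638, 0.77, -0.001, -0.001]
contact_force: [0.0, 0.1, -0.5]
finger_gap: 0.035
```

```bash
python3 - <<'E'
from m import *
from g import *
s,a=st();print(a,s["finger_gap"])
im,d=imaging.get_image("side");P=cloud(d,"side")
e=Ro.from_euler('z',a[3],degrees=True).as_matrix(); L=(P-np.array([*a[:2],0]))@e
m=(abs(L[...,0])<.1)&(abs(L[...,1])<.06)&(L[...,2]>.013)&(L[...,2]<.03);print("blocks local",rect(L[m]))
m=(abs(L[...,0])<.1)&(abs(L[...,1])<.04)&(L[...,2]>.11)&(L[...,2]<.145);print("keeper local",rect(L[m]))
chain([(.6095,.2355,.0165,101)])
E
```

```text
[  0.60837948   0.2356999    0.12581749 100.72955266] 0.03504632862730735
blocks local (562, [0.5, -3.4, 166.0, 82.9, 0.5], [13.7, 20.7, 24.3])
keeper local (853, [-0.3, -4.4, 123.9, 56.1, -0.7], [123.6, 135.9, 140.2])
[0.6095, 0.2355, 0.0165, 101.0] -> [-0.0002, 0.001, 0.1096, 0.1613]
```

Emit:
send_rows([
  [0,0.002,0.03,0.3],
  [0,0.002,0.06,0.3],
  [0,0.002,0.085,0.3],
  [0,0.002,0.098,0.3],
  [0,0.002,0.104,0.3],
  [0,0.002,0.109,0.3],
  [0,0.002,0.109,0.3],
  [0,0.002,0.109,0.3],
])

```text
clock: 12.4
tool_pos: [0.6115, 0.236, 0.0194]
tcp_rot: [0.638, 0.77, 0.001, 0.0]
contact_force: [-0.9, -0.1, -0.8]
finger_gap: 0.0352
```

Emit:
send_rows([
  [0,0,0.001,0],
  [0,0,0.002,0],
  [0,0,0.003,0],
  [0,0,0.003,0],
])

```text
clock: 12.73
tool_pos: [0.6111, 0.236, 0.0158]
tcp_rot: [0.638, 0.77, 0.0, 0.0]
contact_force: [-0.7, -0.3, -0.1]
finger_gap: 0.0354
```

Emit:
send_rows([
  [0,0,0,0],
  [0,0,0,0],
  [0,0,0,0],
  [0,0,0,0],
  [0,0,0,0],
  [0,0,-0.02,0],
  [0,0,-0.05,0],
  [0,0,-0.09,0],
  [0,0,-0.13,0],
  [0,0,-0.15,0],
  [0,0,-0.15,0],
], gripper=0.055)

```text
clock: 13.65
tool_pos: [0.6127, 0.2364, 0.1709]
tcp_rot: [0.638, 0.77, 0.003, 0.002]
contact_force: [1.3, 0.2, -0.3]
finger_gap: 0.055
```

```bash
python3 - <<'E'
from m import *
from g import *
s,a=st();print(a,s["finger_gap"])
im,d=imaging.get_image("side");P=cloud(d,"side")
cv2.imwrite("pics/s6.png",cv2.resize(im[170:350,290:515,::-1],(750,600),interpolation=2))
print("keeper",rect(reg(P,(.611,.236),.08,.024,.06)))
for c in("side","top"):
    im,d=imaging.get_image(c);P=cloud(d,c)
    for n,q,r in(("S",(.532,-.0135),.05),("M",(.452,-.018),.066)):
        # axis line of barrel: top ridge
        p=reg(P,q,r,.03,.06); p=p[abs(p[:,0]-q[0])<.03]; print(c,n,rect(p), np.round(np.median(p[p[:,2]>.05],0),4))
chain([(.532,-.0175,.17,87)])
E
```

```text
[  0.6126605    0.23644115   0.17088911 100.74099093] 0.05502846160433223
keeper (926, [612.5, 238.7, 148.1, 58.8, -75.5], [24.3, 26.9, 46.7])
side S (379, [534.1, -15.9, 93.3, 30.5, 89.6], [33.4, 47.5, 55.0]) [ 0.5331 -0.0164  0.0526]
side M (482, [454.0, -14.1, 123.6, 33.9, 88.4], [32.4, 48.8, 55.3]) [ 0.4542 -0.0103  0.0527]
top S (366, [530.8, -16.8, 90.8, 31.3, 86.6], [38.1, 50.3, 57.2]) [ 0.5304 -0.0166  0.0531]
top M (532, [450.9, -14.4, 124.7, 31.2, 86.6], [40.2, 50.7, 58.2]) [ 0.4511 -0.014   0.0532]
[0.532, -0.0175, 0.17, 87.0] -> [-0.2342, -0.1243, -0.0053, 13.7326]
```

View pics/s6.png

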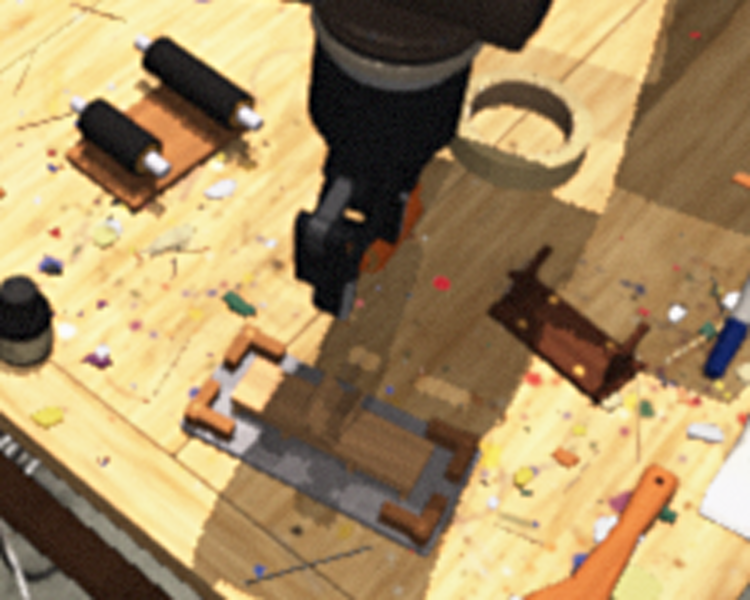

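Emit:
send_rows([
  [-0.2342,-0.1243,0.02,13.7],
  [-0.2342,-0.1243,0.02,13.7],
  [-0.2342,-0.1243,0.02,13.7],
  [-0.2342,-0.1243,0.02,13.7],
  [-0.2342,-0.1243,0.02,13.7],
  [-0.2342,-0.1243,0.02,13.7],
  [-0.2342,-0.1243,0.02,13.7],
  [-0.2342,-0.1243,0.02,13.7],
  [-0.2342,-0.1243,0.02,13.7],
  [-0.2342,-0.1243,0.02,13.7],
  [-0.2342,-0.1243,0.02,13.7],
])

```text
clock: 14.72
tool_pos: [0.5326, -0.0163, 0.1449]
tcp_rot: [0.725, 0.689, -0.0, -0.0]
contact_force: [0.7, -0.8, 0.4]
finger_gap: 0.0548
```

```bash
python3 - <<'E'
from g import *
s,a=st();print(a,s["finger_gap"])
chain([(.532,-.0165,.0255,87)])
E
```

```text
[ 5.32565236e-01 -1.63375886e-02  1.44877558e-01  8.71041854e+01] 0.05475014152375055
[0.532, -0.0165, 0.0255, 87.0] -> [-0.0002, -0.0006, 0.1194, 0.1042]
```

Emit:
send_rows([
  [0,0,0.03,0],
  [0,0,0.065,0],
  [0,0,0.09,0],
  [0,0,0.108,0],
  [0,0,0.119,0],
  [0,0,0.119,0],
  [0,0,0.119,0],
])

```text
clock: 15.3
tool_pos: [0.5326, -0.0167, 0.0264]
tcp_rot: [0.725, 0.689, -0.0, -0.0]
contact_force: [0.2, -1.2, -0.1]
finger_gap: 0.0553
```

Emit:
send_rows([
  [0,0,0,0],
  [0,0,0,0],
  [0,0,0,0],
  [0,0,0,0],
  [0,0,0,0],
  [0,0,0,0],
  [0,0,0,0],
], gripper=0.02, force=50)

```text
clock: 15.88
tool_pos: [0.532, -0.0172, 0.0278]
tcp_rot: [0.725, 0.689, 0.0, -0.0]
contact_force: [-4.6, 0.9, 7.6]
finger_gap: 0.0303
```

Emit:
send_rows([
  [0,0,-0.005,0],
  [0,0,-0.012,0],
  [0,0,-0.03,0],
  [0,0,-0.06,0],
  [0,0,-0.09,0],
  [0,0,-0.11,0],
  [0,0,-0.11,0],
  [0,0,-0.11,0],
])

```text
clock: 16.55
tool_pos: [0.5328, -0.0174, 0.1379]
tcp_rot: [0.725, 0.689, 0.001, 0.001]
contact_force: [-1.0, 0.1, -2.8]
finger_gap: 0.0302
```

```bash
python3 - <<'E'
from g import *
s,a=st();print(a,s["finger_gap"],s["contact_force"],s["wrist_torque"])
chain([(.4443,.304,.135,81.7)])
E
```

```text
[ 5.32843266e-01 -1.73890591e-02  1.37850891e-01  8.70345102e+01] 0.030197595627103193 [-0.98542963  0.09859729 -2.80528597] [ 0.01349546 -0.0168423  -0.00082699]
[0.4443, 0.304, 0.135, 81.7] -> [0.3164, -0.1051, 0.0029, 5.3345]
```

Emit:
send_rows([
  [0.02,-0.007,0,0],
  [0.055,-0.018,0,1],
  [0.09,-0.03,0,2],
  [0.13,-0.043,0,3],
  [0.17,-0.056,0,4],
  [0.21,-0.07,0,5.3],
  [0.25,-0.083,0,5.3],
  [0.28,-0.093,0,5.3],
  [0.303,-0.101,0,5.3],
  [0.3164,-0.1051,0,5.3],
  [0.3164,-0.1051,0,5.3],
  [0.3164,-0.1051,0,5.3],
])

```text
clock: 17.55
tool_pos: [0.4432, 0.3042, 0.1354]
tcp_rot: [0.756, 0.655, -0.001, -0.0]
contact_force: [0.2, -0.5, -1.7]
finger_gap: 0.0305
```

```bash
cat > chk.py <<'E'
from m import *
from g import *
import sys
half=float(sys.argv[1]);bar=float(sys.argv[2])
s,a=st();print(a,s["finger_gap"])
for c in("side","top"):
    im,d=imaging.get_image(c);P=cloud(d,c)
    e=Ro.from_euler('z',a[3],degrees=True).as_matrix(); L=(P-np.array([*a[:2],0]))@e
    for sg in(1,-1):
        m=(sg*L[...,0]>bar+.002)&(sg*L[...,0]<half+.015)&(abs(L[...,1])<.018)&(abs(L[...,2]-a[2]-.0125)<.012); q=L[m]
        print(c,"shaft",sg,len(q),np.percentile(q,[2,50,98],axis=0).round(4).tolist() if len(q)>3 else 0)
        m=(sg*L[...,0]>bar)&(sg*L[...,0]<half+.01)&(abs(L[...,1])<.035)&(L[...,2]>.03)&(L[...,2]<.056); q=L[m]
        print("   V",sg,rect(q))
cv2.imwrite(sys.argv[3],im)
E
python3 chk.py .048 .03 pics/t7.png
```

```text
[ 0.44318486  0.30418265  0.13536904 81.8296841 ] 0.03049711026546731
side shaft 1 57 [[0.0321, -0.007, 0.1434], [0.0406, -0.003, 0.1491], [0.0475, 0.004, 0.153]]
   V 1 (63, [40.4, -1.5, 39.9, 6.8, 89.8], [30.5, 41.5, 49.9])
side shaft -1 16 [[-0.0481, -0.0057, 0.1415], [-0.0447, -0.0039, 0.1476], [-0.0402, -0.0003, 0.1502]]
   V -1 (58, [-39.4, -0.3, 38.4, 6.6, -89.9], [30.3, 41.3, 50.0])
top shaft 1 0 0
   V 1 0
top shaft -1 68 [[-0.0506, -0.012, 0.1412], [-0.0373, 0.0007, 0.1508], [-0.0321, 0.0131, 0.1579]]
   V -1 (44, [-42.1, 0.6, 39.7, 6.7, 86.9], [32.3, 43.6, 51.2])
```

Emit:
send_rows([
  [0,0,0.03,0],
  [0,0,0.06,0],
  [0,0,0.08,0],
  [0,0,0.093,0],
  [0,0,0.1,0],
  [0,0,0.104,0],
  [0,0,0.104,0],
  [0,0,0.104,0],
])

```text
clock: 18.32
tool_pos: [0.4443, 0.3038, 0.0329]
tcp_rot: [0.756, 0.654, 0.0, 0.0]
contact_force: [-0.1, 0.1, -1.8]
finger_gap: 0.0304
```

Emit:
send_rows([
  [0,0,0.001,0],
  [0,0,0.001,0],
  [0,0,0.001,0],
])

```text
clock: 18.57
tool_pos: [0.4441, 0.3041, 0.032]
tcp_rot: [0.756, 0.654, 0.0, 0.0]
contact_force: [-1.1, 0.7, 1.7]
finger_gap: 0.0303
```

Touching down; 1 mm more, then release.

Emit:
send_rows([
  [0,0,0.001,0],
  [0,0,0.001,0],
  [0,0,0.001,0],
])

```text
clock: 18.82
tool_pos: [0.4441, 0.3042, 0.0317]
tcp_rot: [0.756, 0.654, 0.001, 0.0]
contact_force: [-3.3, -1.7, 14.7]
finger_gap: 0.0305
```

Emit:
send_rows([
  [0,0,0,0],
  [0,0,0,0],
  [0,0,0,0],
  [0,0,0,0],
  [0,0,0,0],
  [0,0,-0.03,0],
  [0,0,-0.07,0],
  [0,0,-0.11,0],
  [0,0,-0.13,0],
  [0,0,-0.13,0],
], gripper=0.055)

```text
clock: 19.65
tool_pos: [0.4453, 0.3049, 0.1649]
tcp_rot: [0.756, 0.654, 0.004, 0.001]
contact_force: [0.4, 0.1, 0.3]
finger_gap: 0.0553
```

```bash
python3 - <<'E'
from m import *
from g import *
s,a=st();print(a,s["finger_gap"])
im,d=imaging.get_image("side");P=cloud(d,"side")
print("roller",rect(reg(P,(.444,.304),.06,.049,.075)))
cv2.imwrite("pics/s8.png",cv2.resize(im[150:310,350:550,::-1],(750,600),interpolation=2))
for c in("side","top"):
    if c=="top": d=imaging.get_image(c)[1]
    p=reg(cloud(d,c),(.452,-.018),.075,.03,.06); p=p[abs(p[:,0]-.452)<.03]; print(c,rect(p))
chain([(.452,-.0145,.15,87)])
E
```

```text
[ 0.44531615  0.30490323  0.16485182 81.74459001] 0.0553217654924669
roller (340, [445.0, 306.2, 90.7, 36.9, 81.8], [49.3, 55.7, 60.0])
side (495, [455.1, -11.9, 126.4, 35.2, -88.2], [32.4, 48.0, 55.7])
top (532, [450.9, -14.3, 125.3, 31.4, 86.7], [38.8, 50.9, 57.6])
[0.452, -0.0145, 0.15, 87.0] -> [-0.3141, 0.0538, 0.0108, -5.2631]
```

View pics/s8.png

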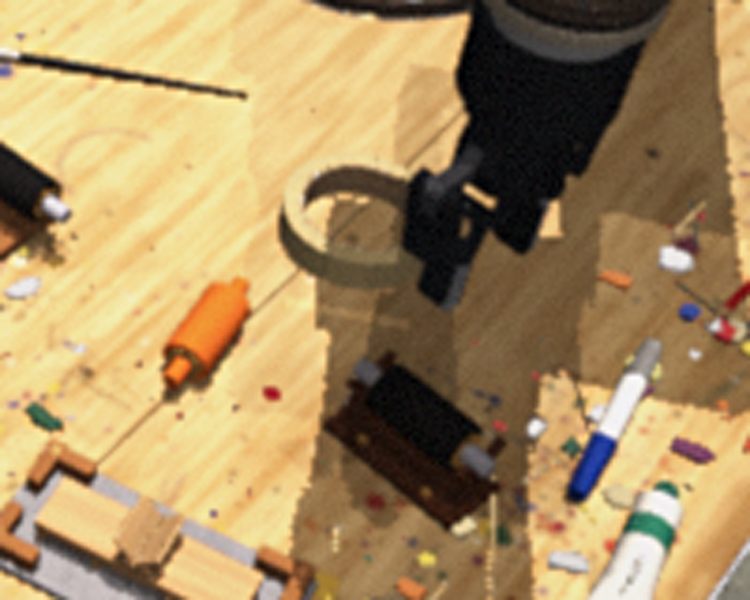

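Emit:
send_rows([
  [-0.3141,0.0538,0.02,-5.3],
  [-0.3141,0.0538,0.02,-5.3],
  [-0.3141,0.0538,0.02,-5.3],
  [-0.3141,0.0538,0.02,-5.3],
  [-0.3141,0.0538,0.02,-5.3],
  [-0.3141,0.0538,0.02,-5.3],
  [-0.3141,0.0538,0.02,-5.3],
  [-0.3141,0.0538,0.02,-5.3],
  [-0.3141,0.0538,0.02,-5.3],
  [-0.3141,0.0538,0.02,-5.3],
  [-0.3141,0.0538,0.02,-5.3],
])

```text
clock: 20.67
tool_pos: [0.4514, -0.0141, 0.1395]
tcp_rot: [0.725, 0.688, -0.001, -0.001]
contact_force: [1.1, -0.5, -0.9]
finger_gap: 0.0551
```

```bash
python3 - <<'E'
from g import *
s,a=st();print(a,s["finger_gap"])
chain([(.4522,-.0145,.0255,87)])
E
```

```text
[ 4.51439978e-01 -1.41159996e-02  1.39494722e-01  8.70053044e+01] 0.055149402949863174
[0.4522, -0.0145, 0.0255, 87.0] -> [-0.0003, 0.0008, 0.114, 0.0053]
```

Emit:
send_rows([
  [0,0.001,0.03,0],
  [0,0.001,0.06,0],
  [0,0.001,0.085,0],
  [0,0.001,0.103,0],
  [0,0.001,0.114,0],
  [0,0.001,0.114,0],
  [0,0.001,0.114,0],
])

```text
clock: 21.25
tool_pos: [0.4526, -0.0134, 0.026]
tcp_rot: [0.725, 0.689, -0.0, -0.001]
contact_force: [-0.4, -0.1, 0.3]
finger_gap: 0.055
```

Emit:
send_rows([
  [0,0,0,0],
  [0,0,0,0],
  [0,0,0,0],
  [0,0,0,0],
  [0,0,0,0],
  [0,0,0,0],
  [0,0,0,0],
], gripper=0.02)

```text
clock: 21.83
tool_pos: [0.452, -0.014, 0.0274]
tcp_rot: [0.725, 0.689, -0.0, -0.0]
contact_force: [-4.9, 3.3, 7.2]
finger_gap: 0.0306
```

Emit:
send_rows([
  [0,0,-0.005,0],
  [0,0,-0.012,0],
  [0,0,-0.03,0],
  [0,0,-0.06,0],
  [0,0,-0.09,0],
  [0,0,-0.11,0],
  [0,0,-0.11,0],
  [0,0,-0.11,0],
])

```text
clock: 22.5
tool_pos: [0.4534, -0.0146, 0.1377]
tcp_rot: [0.725, 0.689, 0.001, 0.001]
contact_force: [-0.6, 0.2, -2.4]
finger_gap: 0.0302
```

```bash
python3 - <<'E'
from g import *
s,a=st();print(a,s["finger_gap"],s["contact_force"],s["wrist_torque"])
chain([(.610,-.2293,.135,91.2)])
E
```

```text
[ 4.53354204e-01 -1.45910010e-02  1.37728483e-01  8.70388665e+01] 0.03020331627841074 [-0.61549087  0.1953208  -2.43087221] [-0.02714243 -0.00351668  0.00717786]
[0.61, -0.2293, 0.135, 91.2] -> [-0.2063, 0.1675, 0.0027, -4.1611]
```

Emit:
send_rows([
  [-0.015,0.012,0,0],
  [-0.04,0.032,0,0],
  [-0.068,0.055,0,-1],
  [-0.096,0.078,0,-2],
  [-0.124,0.101,0,-3],
  [-0.152,0.123,0,-4.2],
  [-0.177,0.144,0,-4.2],
  [-0.195,0.158,0,-4.2],
  [-0.2063,0.1675,0,-4.2],
  [-0.2063,0.1675,0,-4.2],
  [-0.2063,0.1675,0,-4.2],
])

```text
clock: 23.42
tool_pos: [0.6089, -0.2294, 0.1344]
tcp_rot: [0.7, 0.714, -0.0, -0.001]
contact_force: [-0.3, 0.9, -2.1]
finger_gap: 0.0302
```

```bash
python3 chk.py .063 .045 pics/t9.png
```

```text
[ 0.60892482 -0.22940048  0.13440779 91.18200266] 0.0302040494366048
side shaft 1 60 [[0.0471, -0.0111, 0.1409], [0.0544, -0.003, 0.1484], [0.066, 0.009, 0.1559]]
   V 1 (52, [57.1, -2.1, 39.3, 7.7, -85.0], [31.0, 40.5, 49.2])
side shaft -1 3 0
   V -1 (53, [-52.6, -1.5, 36.4, 8.1, 89.1], [30.3, 38.7, 50.2])
top shaft 1 35 [[0.0489, -0.0042, 0.1474], [0.0559, 0.0012, 0.1505], [0.0631, 0.0056, 0.157]]
   V 1 (43, [55.5, -0.8, 38.6, 6.6, -89.8], [34.4, 42.7, 51.7])
top shaft -1 0 0
   V -1 0
```

Emit:
send_rows([
  [0,0.0,0.03,0],
  [0,0.0,0.06,0],
  [0,0.0,0.08,0],
  [0,0.0,0.093,0],
  [0,0.0,0.1,0],
  [0,0.0,0.104,0],
  [0,0.0,0.104,0],
  [0,0.0,0.104,0],
])

```text
clock: 24.18
tool_pos: [0.6099, -0.2293, 0.0334]
tcp_rot: [0.699, 0.715, 0.0, 0.001]
contact_force: [-0.9, 0.2, -2.0]
finger_gap: 0.0301
```

Emit:
send_rows([
  [0,0,0.001,0],
  [0,0,0.001,0],
  [0,0,0.001,0],
])

```text
clock: 24.43
tool_pos: [0.61, -0.2294, 0.0322]
tcp_rot: [0.699, 0.715, 0.0, 0.001]
contact_force: [0.7, -0.4, 1.7]
finger_gap: 0.0305
```

Emit:
send_rows([
  [0,0,0.001,0],
  [0,0,0.001,0],
  [0,0,0.001,0],
])

```text
clock: 24.68
tool_pos: [0.6106, -0.2296, 0.0315]
tcp_rot: [0.699, 0.715, 0.001, 0.001]
contact_force: [2.3, 0.8, 4.9]
finger_gap: 0.0301
```

Emit:
send_rows([
  [0,0,0,0],
  [0,0,0,0],
  [0,0,0,0],
  [0,0,0,0],
  [0,0,0,0],
  [0,0,-0.03,0],
  [0,0,-0.07,0],
  [0,0,-0.11,0],
  [0,0,-0.15,0],
  [0,0,-0.17,0],
  [0,0,-0.17,0],
  [0,0,-0.17,0],
], gripper=0.055)

```text
clock: 25.68
tool_pos: [0.6097, -0.2293, 0.2014]
tcp_rot: [0.699, 0.715, 0.0, 0.001]
contact_force: [0.1, 0.1, -0.6]
finger_gap: 0.0549
```

```bash
python3 - <<'E'
from m import *
from g import *
s,a=st();print(a,s["finger_gap"],s["contact_force"])
im,d=imaging.get_image("side");P=cloud(d,"side")
for n,q,r in(("M",(.61,-.229),.075),("S",(.444,.304),.06),("L",(.428,-.298),.095)): print(n,rect(reg(P,q,r,.049,.075)))
print("keeper",rect(reg(P,(.611,.236),.08,.028,.06)),"bottle",rect(reg(P,(.688,.036),.04,.03,.08)))
cv2.imwrite("pics/s10.png",cv2.resize(im[90:390,180:580,::-1],(800,600),interpolation=2))
E
```

```text
[ 0.60966539 -0.2293222   0.2013621  91.23418622] 0.05490176053981164 [ 0.08133874  0.06753083 -0.56106562]
M (292, [612.8, -226.7, 116.9, 35.0, 90.0], [49.5, 54.7, 58.7])
S (344, [445.6, 305.2, 86.7, 34.8, 81.0], [49.2, 55.6, 60.0])
L (276, [428.8, -290.9, 147.5, 35.0, -83.8], [49.5, 54.7, 59.1])
keeper (319, [611.6, 235.4, 119.5, 38.5, -82.0], [28.1, 37.4, 47.2]) bottle (304, [690.9, 43.6, 41.7, 33.8, -36.4], [30.8, 43.0, 61.5])
```

View pics/s10.png

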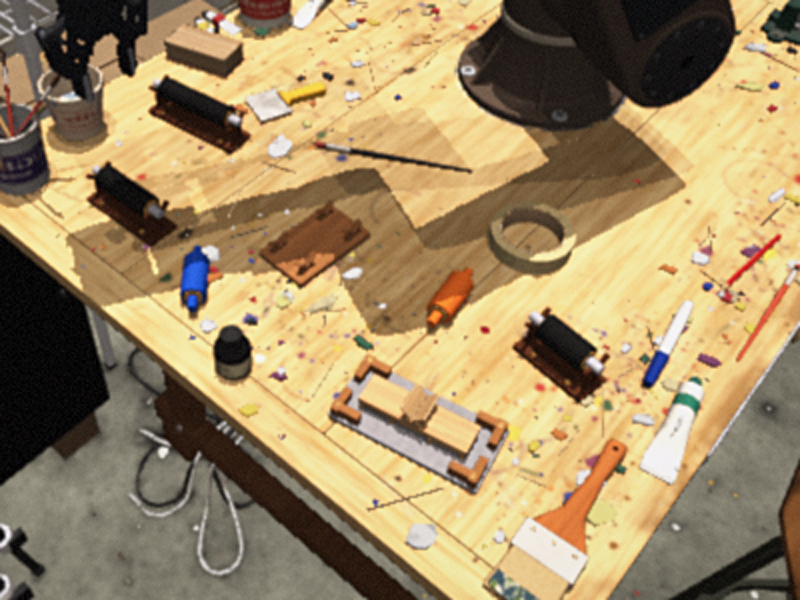

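```bash
python3 -c "
from plant import ctrl
print(ctrl.finish_job())"
```

```text
the job is handed in; nothing more can be done
None
```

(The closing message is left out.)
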